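Hang the drawplate on its sprung screw

TASK

Lift the loose steel drawplate out of the slotted beech block and hang it on the empty right-hand upright of the oak rack: pass the round part of its keyhole over the head of the brass screw until the plate lies flat against the upright, then draw it straight down so that the screw grips in the narrow slot and the plate's foot stands fully home on the ledge, and let go. The screw was set by hand, so its height is a little different each time; feel for it gently, never force the plate against the screw or the rack, and leave everything else on the bench alone.

Things in the scene. Friction and masses are not known exactly. Their poses are not given: they have to be found in the camera images.
- plate_grip (a point): Point to grip the loose steel drawplate: mid width and mid thickness, 110 mm above its lower edge. The plate is 46 mm wide (y), 7 mm thick (x), 140 mm tall (z), about 0.35 kg, with rows of small dark draw holes and a keyhole near its top. It stands upright in the slotted beech block. Axes as for drawplate. Level with this point its straight side edges are free to grip across the 46 mm.
- drawplate: The same loose drawplate; origin at the centre of its lower edge, z up the plate, y across its width, x through its thickness from front to back (the back, +x, goes against the upright). The beech block in which it stands upright is 40 mm high; its slot is 32 mm deep with 1.5 to 2 mm of play.
- hole (a point): Centre of the keyhole's round hole, 17 mm across, on the plate's back face, 100 mm above the lower edge. A slot 9 mm wide runs from it straight up to 127 mm. On the front a raised lip flanks the slot: from 106 to 114 mm up it ramps from 0 to 2.5 mm proud, then stays 2.5 mm to 131 mm. Plate 7 mm thick elsewhere.
- foot (a point): Middle of the plate's lower edge on its back face. Hung home, it stands on the ledge. Axes as for drawplate.
- rack: Oak hanging rack, screwed to the bench: foot 85 x 200 x 16 mm, two uprights 28 mm wide, 24 mm deep, tops at 160 mm, 55 mm left and right of the middle. Origin under the foot, in the plane of the uprights' front faces; x points into the uprights, y to the left, z up. The left upright already carries another drawplate; the right one (-y) is empty.
- slot_mid (a point): On the empty right upright: point on its front face at mid height of the vertical slot that the brass screw passes through, 140 mm above the bench; axes as for rack. The screw was set by hand: its axis is in the middle sideways but anywhere from 5 mm below to 5 mm above this point, and it is not tracked: find it by sight or touch. It stays where set.
- screw (a joint): How far (m) the sprung brass screw is drawn forward out of the upright; 0 at rest, up to 0.004. Head 14 mm across, 4 mm thick, its underside 8 mm in front of the upright at rest; shank 6 mm. It starts to draw forward at about 5 N and gains 3 N per mm; the lip draws it about 0.0015. It cannot be pushed in.
- ledge (a point): On the rack, at the foot of the empty right upright's front face: the top of the ledge on which the plate's lower edge stands when home, 23 mm above the bench; 15 mm deep, with a brass toe strip in front that stands 5 mm higher. Axes as for rack.
- red_pliers: red-handled pliers, a bystander lying on the bench; origin on its underside.
- bangle: plain brass bangle, a bystander lying on the bench; origin on its underside.
- clamp: wooden ring clamp, a bystander lying on the bench; origin on its underside.
- yellow_pliers: yellow-handled pliers, a bystander lying on the bench; origin on its underside.
- tape: roll of masking tape, a bystander lying on the bench; origin on its underside.

How it is judged (in metres and radians):
On the way:
1. the plate lies flat against the empty upright with the screw head through its round hole, its foot still above the ledge (x of foot in the frame of ledge between -0.003 and 0.003 m and y of foot in the frame of ledge between -0.01 and 0.01 m and z of foot in the frame of ledge between 0.006 and 0.03 m and angle between foot's own z axis and vertical below 0.07 rad), for 0.1 s.
At the end, for the whole second after the job is handed in: the drawplate hangs still and upright (within 3.4 degrees) on the right upright, its foot down on the ledge (within 1.7 mm), against the upright (3 mm) and centred (6 mm), with the screw drawn forward by the lip (over 0.7 mm) (x of foot in the frame of ledge between -0.003 and 0.003 m and y of foot in the frame of ledge between -0.006 and 0.006 m and z of foot in the frame of ledge between -0.003 and 0.0017 m and angle between foot's own z axis and vertical below 0.06 rad and value of joint screw above 0.0007 m and linear speed of drawplate below 0.02 m/s); the robot touches nothing.
It fails at once if before the lip is under the screw head, the plate is pressed against the rack or the screw with more than 45 N (contact force between drawplate and rack above 45 N and value of joint screw below 0.0003 m).
It fails at once if the plate is forced on the rack: its contact forces there, the spring's own clamping of 15 to 20 N included, add up to over 80 N (contact force between drawplate and rack above 80 N).
It fails at once if a bystander is pushed away by more than 20 mm (distance of any of red_pliers, bangle, clamp, yellow_pliers, tape from where it was at the start of the episode above 0.02 m).
It also fails if it takes over 54 s, if anything falls off the work surface, if the arm or the gripper's body presses on something with over 40 N, if the wrist force passes 120 N, or if a joint passes its speed limit or range.

ROBOT

A 6-joint arm with a two-finger parallel gripper is mounted at the origin on a cart in front of the work surface, level with it; the furniture and walls round the work are solid. World frame = base frame: x ahead of the robot, y to its left, z up, the work surface at z = 0. Lengths are in mm, angles in degrees, forces in N, time in s.
With the tool pointing down it reaches from about 275 to 875 mm from the base axis. Payload 12.5 kg.
Tool frame: the origin (TCP) lies at the centre of the arm's flange, where the gripper is bolted on; the fingertips stand 173 mm ahead of it and the grasp point (between the pads) lies 155 mm ahead of it (r.tcp_to_grasp is the distance from the TCP to the grasp point, in mm); z points along the fingers, y is the line along which they close (so a half turn about z gives the same grasp; the last joint's range is limited). The gripper opens to 85 mm and grips with 20 to 120 N. Pads are 22 mm wide; open, the fingers measure 114 mm over their backs; the gripper's body (76 mm by 85 mm) begins 54 mm behind the grasp point. The pads swing forward as they close: fully open they stand 13 mm farther back than shut.
Start: joints at [-68.56, 20.094, 94.641, -0, 65.266, -4.847], TCP at [243.596, -493.099, 404.69] pointing down, gripper open.
Joint ranges: [-157.81, 157.81], [-45, 120.19], [0.68, 151.7], [-89.99, 269.99], [4.06, 180], [-164.3, 164.3]. Speed limits (degrees/s): [127.2, 127.2, 159.86, 180, 180, 180].

INTERFACE

Orientations are given as a 3x3 rotation matrix whose columns are the frame's x, y, z axes.
In Python, from cell import state, capture, camera_info, order, spotter, r gives the robot as it stands.
- The arm moves only by the tool carry_out, never from a script. Its argument "motion" is a list that holds one entry, the list of rows, each a list of 6 numbers: the shift along the tool's x, y, z each as a share of 4 cm, from -1 to 1, then the turn, a rotation vector about the tool's x, y, z each as a share of 0.15 rad, from -1 to 1. In form: [[[dx, dy, dz, ax, ay, az], ...]]. A call has 1 to 10 rows; each row shifts and turns the commanded pose from where the row before left it, along the tool's axes as they then stand; what a row does not reach is not made up. A row lasts 1/10 s, in which the tool goes at most 50 mm and 8.59 degrees, less where a joint would pass 70% of its speed; a pose out of reach is approached as far as the arm can. A call with a number of a shift or a turn outside -1 to 1 is refused whole. A call with a gripper value outside its range is refused whole. "gripper" is the gripper command: -1 is fully open, 1 is shut, values between are in proportion, set as the call begins (left out, the last holds). The fingers move at their own pace and stop on an object; "squeeze" is the grip in N (left out, the last holds). Time passes only in rows, so rows that do not move let the fingers close. It gives the time, the measured TCP pose, the force, the opening and the grip force at its end, in the units of the state.
- state(): the state, without advancing time (a new reading comes with each control period).
- capture(name): name is "scene" or "top" or "wrist"; returns the picture (480x640x3 uint8, blue, green, red); there is no depth.
- camera_info(name): a dict with "fx", "fy", "cx", "cy" (pixels), "rvec" (rotation vector, rad) and "tvec" (3), from world to camera coordinates, as OpenCV has them. Camera axes: x right, y down, z forward; pixel columns grow to the right and rows downward; lengths in mm; the calibration is good to about 2 mm. The wrist camera is an equidistant fisheye: a pixel r from the principal point sees the ray r / f radians off the axis. A picture is of the moment at which its call begins: read the wrist's pose just before it. camera_info takes no time and is no camera call; for the wrist camera it gives the pose at the moment of the call.
- order.hand_in(): hands the job in; it is judged then, once.
Trained networks look in the newest picture that a camera, given by its name, has taken for a name from the list of things; names that differ only in an ending like _2 or _b are one class to them, and where a whole thing is asked for, a point or a joint stands for the part that bears it (a point fixed in the world has none). Each returns a list of dicts, best first, with "score" (0 to 1); they miss things now and then, are a little off and sometimes report something else, mostly with a low value. They report only what shows in the picture. A call takes as long as a camera call.
- spotter.recognise(camera, query): "rect" ([centre column, centre row, width, height] as shares, 0 to 1, of the picture: columns of its width, rows of its height, round what is visible of it).
- spotter.masks_of(camera, query): "mask" (480x640 bool, what is visible of it) and "rect" ([centre column, centre row, width, height] as shares, 0 to 1, of the picture: columns of its width, rows of its height, round what is visible of it).
- spotter.landmark_of(camera, query): "location" ([row, column] as shares, 0 to 1, of the picture: columns of its width, rows of its height: a listed point, or the origin of a listed thing).
The state is a dict: "time": time; "joints": joint angles; "dq": joint speeds; "joint_efforts": joint torques, N m; "tool_pos": TCP position; "tool_rot": TCP orientation; "wrist_force": force on the tool from outside, world axes, zero at the start; "moment": the same for the moment, N m; "grip_width": finger opening in mm; "grasp_force": force on a finger pad.
Only numpy, scipy, OpenCV 4.12 (cv2) and the standard library are available. Lean on these libraries where they do the work, as an engineer would, in place of code of your own. Each camera call takes 0.05 s, during which the arm holds its last target. There are 200 camera calls.

## Working session

There is one attempt and no reset: what is moved stays moved. The work goes in short steps, Python scripts to look and compute and a tool call to move; the robot and the scene stay as the last step left them, time stands still between calls to the robot, and variables do not carry over. Pictures are saved under pics/ and viewed, at most 10 in all, crops included, and the job is handed in when it is done.

Besides the shell and the picture viewer there is one more tool, called after "Request:" as name([rows], argument=value, ...), one row to a line, values as JSON. carry_out: Moves the arm, as the interface text tells. Shift numbers are shares of 4 cm and turn numbers shares of 0.15 rad, none past 1 either way. Its arguments: {"type":"object","properties":{"motion":{"type":"array"},"gripper":{"type":"number"},"squeeze":{"type":"number"}},"required":["motion"]}

```bash
mkdir -p pics; ls
cat > h.py <<'E'
import numpy as np, cv2
from cell import state, capture, camera_info, order, spotter, r
def cam(n):
    c=camera_info(n); R=cv2.Rodrigues(np.array(c["rvec"],float))[0]; t=np.array(c["tvec"],float).ravel()
    return c,R,t
def ray(n,px):
    c,R,t=cam(n); u=(px[0]-c["cx"])/c["fx"]; v=(px[1]-c["cy"])/c["fy"]
    if n=="wrist":
        q=np.hypot(u,v); d=np.array([u/q*np.sin(q),v/q*np.sin(q),np.cos(q)]) if q>0 else np.array([0,0,1.])
    else: d=np.array([u,v,1.])
    d=R.T@d; return -R.T@t, d/np.linalg.norm(d)
def tri(obs):
    A=np.zeros((3,3));b=np.zeros(3)
    for n,px in obs:
        o,d=ray(n,px); P=np.eye(3)-np.outer(d,d); A+=P; b+=P@o
    X=np.linalg.solve(A,b)
    return X,[float(np.linalg.norm((np.eye(3)-np.outer(d,d))@(X-o))) for o,d in (ray(*q) for q in obs)]
def proj(n,X):
    c,R,t=cam(n); p=R@np.array(X,float)+t
    if n=="wrist":
        q=np.arctan2(np.hypot(p[0],p[1]),p[2]); k=q/np.hypot(p[0],p[1]); return np.array([c["cx"]+c["fx"]*k*p[0],c["cy"]+c["fy"]*k*p[1]])
    return np.array([c["cx"]+c["fx"]*p[0]/p[2],c["cy"]+c["fy"]*p[1]/p[2]])
def lm(n,q):
    return [(round(float(x["score"]),2),(np.array(x["location"])[::-1]*[640,480]).round(1)) for x in spotter.landmark_of(n,q)[:3]]
E
python3 - <<'E'
from h import *
np.set_printoptions(suppress=True,precision=3)
s=state();print(s["time"],s["tool_pos"],s["tool_rot"])
im={n:capture(n) for n in("scene","top")}
for n in im: cv2.imwrite(f"pics/{n}0.png",im[n]); print(n,[ (k,np.round(v,2)) for k,v in camera_info(n).items()])
for q in("plate_grip","hole","foot","drawplate","rack","slot_mid","ledge"):
    a={n:lm(n,q) for n in im}; print(q,a)
    if a["scene"] and a["top"]: print("   ",tri([(n,a[n][0][1]) for n in im]))
print(state()["time"])
E
```

```text
pics
0.0 [ 243.547 -492.998  404.155] [[ 0.897  0.443 -0.   ]
 [ 0.443 -0.897  0.001]
 [ 0.    -0.001 -1.   ]]
scene [('fx', np.float64(501.16)), ('fy', np.float64(501.16)), ('cx', np.float64(328.58)), ('cy', np.float64(238.84)), ('rvec', array([ 0.7 , -2.29,  1.47])), ('tvec', array([583.96, 130.28, 920.19]))]
top [('fx', np.float64(478.3)), ('fy', np.float64(478.3)), ('cx', np.float64(310.63)), ('cy', np.float64(244.15)), ('rvec', array([ 2.19, -2.16,  0.1 ])), ('tvec', array([264.17, 544.71, 901.42]))]
plate_grip {'scene': [(0.63, array([410.5, 214.7]))], 'top': [(0.8, array([427.5, 300.7])), (0.23, array([185.8, 279.4]))]}
    (array([442.781,  72.313, 115.991]), [5.7788999999430075, 5.7788999999430555])
hole {'scene': [(0.86, array([412.2, 218.8]))], 'top': [(0.89, array([424. , 294.2])), (0.73, array([370.7, 313.7]))]}
    (array([446.919,  71.869, 104.936]), [1.9237737441776457, 1.9237737441775702])
foot {'scene': [(0.63, array([407.5, 260.4]))], 'top': [(0.55, array([411.3, 293.2]))]}
    (array([448.749,  74.416,   7.482]), [0.24810201300873394, 0.24810201300869206])
drawplate {'scene': [(0.85, array([408.5, 259.2])), (0.49, array([406.7, 281.7]))], 'top': [(0.84, array([410.2, 298.6]))]}
    (array([440.98 ,  79.587,  14.959]), [2.682533793488486, 2.6825337934884095])
rack {'scene': [(0.88, array([312.3, 280.8]))], 'top': [(0.61, array([320. , 230.7])), (0.29, array([348.5, 222.8]))]}
    (array([571.183, 255.411,   3.015]), [1.984646875043383, 1.9846468750433246])
slot_mid {'scene': [(0.62, array([319. , 209.9]))], 'top': [(0.7, array([349.2, 213.6]))]}
    (array([585.027, 208.571, 140.131]), [1.8306754608797287, 1.8306754608797116])
ledge {'scene': [], 'top': [(0.68, array([345.7, 222.1]))]}
0.8
```

Run:
```python
import cv2,numpy as np
a=cv2.imread("pics/scene0.png")[130:330,220:480]; b=cv2.imread("pics/top0.png")[150:350,150:500]
a=cv2.resize(a,None,fx=1.5,fy=1.5,interpolation=2); b=cv2.resize(b,None,fx=1.5,fy=1.5,interpolation=2)
w=800
o=np.zeros((600,w,3),np.uint8); o[:300,:390]=a; o[300:,:525]=b; cv2.imwrite("pics/c0.png",o)
```

```text
(no output)
```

View pics/scene0.png

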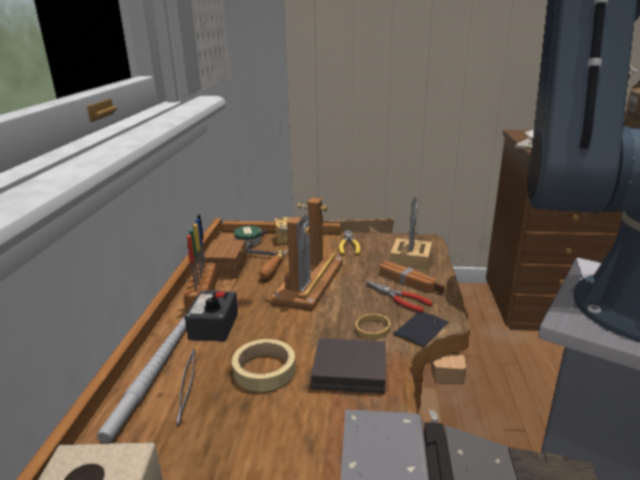

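View pics/top0.png

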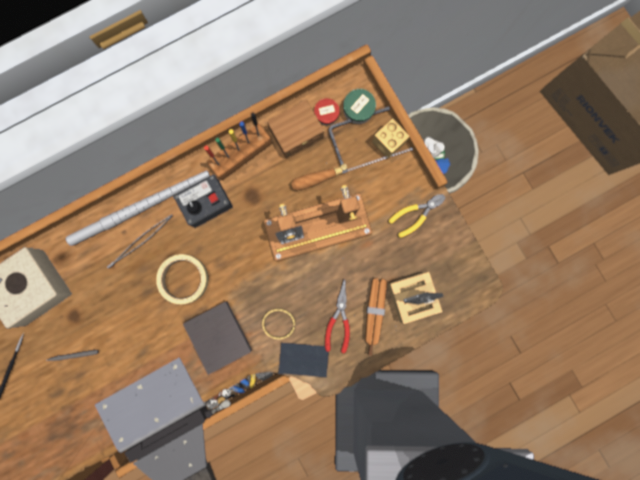

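The scene view has the empty right upright at about (316,230) and the loose plate in its block at (412,225). The top view has the block at (416,297) and the rack at (318,226). Next I'll work out the yaws.

Run:
```python
from h import *
np.set_printoptions(suppress=True,precision=1)
def at(px,z):
    o,d=ray("top",px); return o+d*(z-o[2])/d[2]
im=cv2.imread("pics/top0.png")
capture("top")
for q,z in(("rack",16),("drawplate",40)):
    for m in spotter.masks_of("top",q)[:2]:
        mm=m["mask"].astype(np.uint8); c=max(cv2.findContours(mm,0,1)[0],key=cv2.contourArea)
        rc=cv2.minAreaRect(c); print(q,round(m["score"],2),rc)
for z,pts in((16,[(262,222),(364,196),(370,233),(278,260)]),(40,[(392,277),(432,272),(441,312),(400,322)])):
    P=[at(p,z) for p in pts]; print(np.array(P))
    for i in range(4): d=P[(i+1)%4]-P[i]; print(np.linalg.norm(d).round(1),np.degrees(np.arctan2(d[1],d[0])).round(1))
b=cv2.resize(im[180:340,240:460],None,fx=3.6,fy=3.6,interpolation=cv2.INTER_CUBIC); cv2.imwrite("pics/c1.png",b)
```

```text
rack 0.94 ((315.98077392578125, 222.59613037109375), (52.886592864990234, 102.08954620361328), 74.74488067626953)
drawplate 0.53 ((423.4423522949219, 298.2115478515625), (10.78638744354248, 39.61545944213867), 78.69007110595703)
[[583.4 368.4  16. ]
 [638.1 168.8  16. ]
 [565.  156.7  16. ]
 [509.4 335.5  16. ]]
206.9 -74.7
74.1 -170.6
187.2 107.3
81.0 24.0
[[479.2 117.7  40. ]
 [489.8  42.1  40. ]
 [415.   25.7  40. ]
 [395.3 102.7  40. ]]
76.4 -82.0
76.5 -167.7
79.5 104.4
85.3 10.1
```

View pics/c1.png

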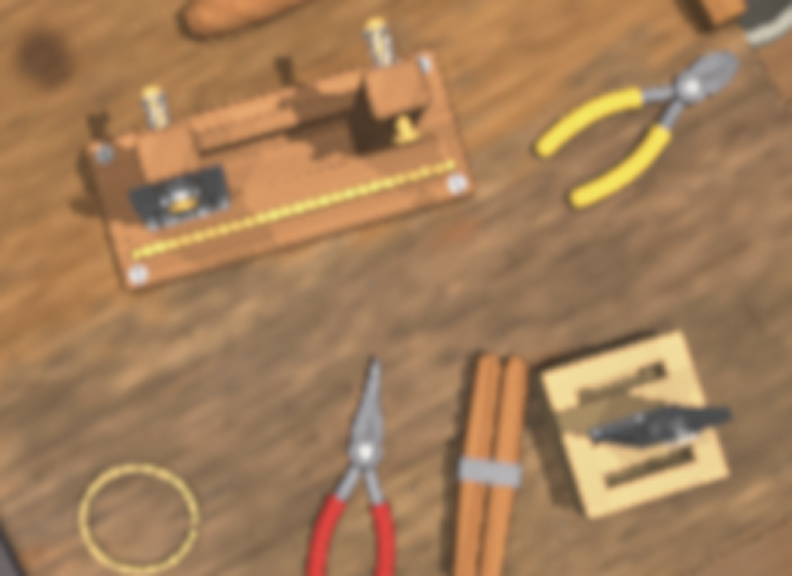

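The crop shows the plate's front, with the keyhole lip, facing the robot side at about (655,425). The rack is yawed about 15° and the block is similar. I'm moving above the plate to look.

Request:
carry_out([
  [[0.69, -0.76, 0, 0, 0, 0], [0.69, -0.76, 0, 0, 0, 0], [0.69, -0.76, 0, 0, 0, 0], [0.69, -0.76, 0, 0, 0, 0], [0.69, -0.76, 0, 0, 0, 0], [0.69, -0.76, 0, 0, 0, 0], [0.69, -0.76, 0, 0, 0, 0], [0.69, -0.76, 0, 0, 0, 0], [0.69, -0.76, 0, 0, 0, 0], [0.69, -0.76, 0, 0, 0, 0]],
], gripper=-1, squeeze=60)

```text
time: 1.95
tool_pos: [356.5, -96.7, 405.0]
tool_rot: [[0.897, 0.443, 0.001], [0.443, -0.897, -0.0], [0.001, 0.001, -1.0]]
wrist_force: [1.2, -1.2, 0.8]
grip_width: 85.7
grasp_force: 0.0
```

Request:
carry_out([
  [[0.69, -0.76, 0, 0, 0, 0], [0.69, -0.76, 0, 0, 0, 0], [0.69, -0.76, 0, 0, 0, 0], [0.69, -0.76, 0, 0, 0, 0], [0, 0, 0, 0, 0, 0.75], [0, 0, 0, 0, 0, 0.75], [0, 0, 0, 0, 0, 0], [0, 0, 0, 0, 0, 0]],
])

```text
time: 2.75
tool_pos: [401.5, 59.5, 404.7]
tool_rot: [[0.972, 0.235, 0.0], [0.235, -0.972, -0.0], [0.0, 0.0, -1.0]]
wrist_force: [0.2, 0.5, -0.4]
grip_width: 85.5
grasp_force: 0.0
```

Run:
```python
from h import *
np.set_printoptions(suppress=True,precision=3)
s=state();print(s["time"],s["tool_pos"],s["tool_rot"],s["wrist_force"])
cv2.imwrite("pics/w1.png",capture("wrist")); print(camera_info("wrist"), ray("wrist",(320,240)))
for q in("plate_grip","hole","foot","drawplate","slot_mid","ledge","rack"): print(q,lm("wrist",q))
```

```text
2.75 [401.532  59.508 404.74 ] [[ 0.972  0.235  0.   ]
 [ 0.235 -0.972 -0.   ]
 [ 0.     0.    -1.   ]] [ 0.2    0.534 -0.413]
{'fx': 371.64829954431775, 'fy': 371.64829954431775, 'cx': 318.38983100235987, 'cy': 240.93654851953502, 'rvec': array([-2.262,  1.782,  0.283]), 'tvec': array([-36.388, 343.28 , 506.202])} (array([478.594,  78.065, 374.513]), array([-0.299, -0.077, -0.951]))
plate_grip []
hole [(0.93, array([311.5, 169.5]))]
foot [(0.85, array([314.4, 153. ]))]
drawplate [(0.97, array([312.7, 156. ])), (0.6, array([ 81.8, 167.4]))]
slot_mid [(0.46, array([310.4, 168.8]))]
ledge [(0.6, array([314.4, 156.2]))]
rack [(0.88, array([174.2,  13.1]))]
```

View pics/w1.png

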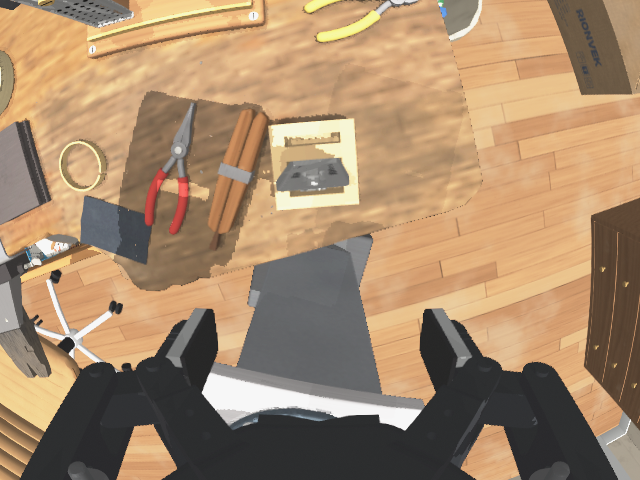

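The wrist view shows the plate at about (312,172) with its top edge at row 190. The camera is on the rack side, so I need to know which face it sees.

Run:
```python
from h import *
np.set_printoptions(suppress=True,precision=1)
im=cv2.imread("pics/w1.png"); cv2.imwrite("pics/w1c.png",cv2.resize(im[115:215,262:368],None,fx=5.5,fy=5.5,interpolation=cv2.INTER_CUBIC))
for z in(8,40,100,148):
  for p in((277,190),(348,188),(285,158),(338,158),(272,123),(354,119),(359,203),(278,210)):
    o,d=ray("wrist",p); X=o+d*(z-o[2])/d[2]; print(z,p,X)
```

```text
8 (277, 190) [404.8 102.9   8. ]
8 (348, 188) [423.2  34.2   8. ]
8 (285, 158) [438.1 102.    8. ]
8 (338, 158) [450.   51.2   8. ]
8 (272, 123) [469.2 122.1   8. ]
8 (354, 119) [491.4  45.3   8. ]
8 (359, 203) [410.9  19.5   8. ]
8 (278, 210) [384.8  97.6   8. ]
40 (277, 190) [411.2 100.7  40. ]
40 (348, 188) [428.  38.  40.]
40 (285, 158) [441.6  99.9  40. ]
40 (338, 158) [452.5  53.5  40. ]
40 (272, 123) [470.1 118.2  40. ]
40 (354, 119) [490.3  48.2  40. ]
40 (359, 203) [416.8  24.6  40. ]
40 (278, 210) [393.   95.9  40. ]
100 (277, 190) [423.3  96.6 100. ]
100 (348, 188) [437.1  45.2 100. ]
100 (285, 158) [448.3  95.9 100. ]
100 (338, 158) [457.2  57.9 100. ]
100 (272, 123) [471.6 111.  100. ]
100 (354, 119) [488.2  53.5 100. ]
100 (359, 203) [427.9  34.1 100. ]
100 (278, 210) [408.4  92.7 100. ]
148 (277, 190) [433.   93.4 148. ]
148 (348, 188) [444.4  50.9 148. ]
148 (285, 158) [453.6  92.8 148. ]
148 (338, 158) [461.   61.4 148. ]
148 (272, 123) [472.8 105.2 148. ]
148 (354, 119) [486.5  57.8 148. ]
148 (359, 203) [436.8  41.8 148. ]
148 (278, 210) [420.6  90.1 148. ]
```

View pics/w1c.png

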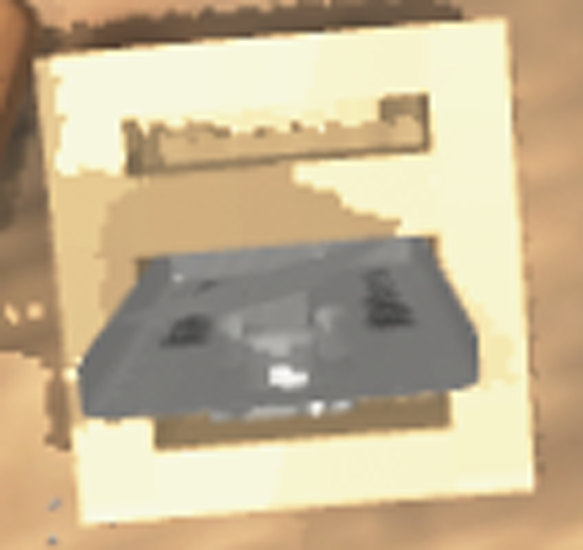

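The raised lip pokes out beyond the far (robot) side at crop (280,408), so the front faces the robot as required. The visible face is the back, and the yaw is about 16°. I'll hover lower and check.

Request:
carry_out([
  [[0.54, -0.03, 0.4, 0, 0, -0.28], [0.53, -0.03, 0.4, 0, 0, 0], [0, 0, 0.4, 0, 0, 0], [0, 0, 0.4, 0, 0, 0], [0, 0, 0, 0, 0, 0], [0, 0, 0, 0, 0, 0]],
])

```text
time: 3.75
tool_pos: [442.5, 72.7, 341.0]
tool_rot: [[0.962, 0.272, -0.0], [0.272, -0.962, 0.0], [-0.0, -0.0, -1.0]]
wrist_force: [0.7, 0.1, 1.0]
grip_width: 85.7
grasp_force: 0.0
```

Run:
```python
from h import *
np.set_printoptions(suppress=True,precision=3)
s=state();print(s["time"],s["tool_pos"],s["tool_rot"],r.tcp_to_grasp)
im=capture("wrist")
for q in("plate_grip","hole","foot","drawplate"): print(q,lm("wrist",q))
m=spotter.masks_of("wrist","drawplate")
print([(round(x["score"],2),x["rect"]) for x in m])
p=(np.array(m[0]["rect"][:2])*[640,480]).astype(int)
y0,x0=max(p[1]-100,0),max(p[0]-130,0)
cv2.imwrite("pics/w2.png",cv2.resize(im[y0:y0+200,x0:x0+260],None,fx=3,fy=3,interpolation=cv2.INTER_CUBIC)); print(x0,y0)
print([proj("wrist",X) for X in((442.5,72,148),(442.5,72,118))])
```

```text
3.75 [442.457  72.688 341.02 ] [[ 0.962  0.272 -0.   ]
 [ 0.272 -0.962  0.   ]
 [-0.    -0.    -1.   ]] 154.70000000000002
plate_grip [(0.61, array([317.1, 266.5]))]
hole [(0.66, array([317.7, 261. ]))]
foot [(0.69, array([319.1, 213.4]))]
drawplate [(0.62, array([318.5, 216.7]))]
[(0.84, [0.4938, 0.5432, 0.1492, 0.1677])]
186 160
[array([319.802, 292.272]), array([319.581, 268.873])]
```

View pics/w2.png

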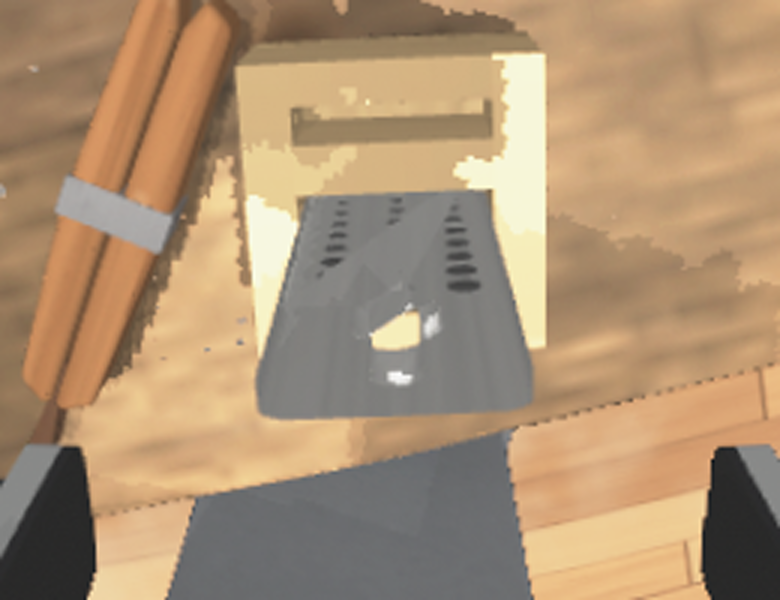

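The plate is centred between the fingers with its top edge at crop (395,417), level and within 1 mm of the prediction. I'll descend and grip.

Request:
carry_out([
  [[0, -0.02, 0.4, 0, 0, 0], [0, 0, 0.4, 0, 0, 0], [0, 0, 0.4, 0, 0, 0], [0, 0, 0.4, 0, 0, 0], [0, 0, 0, 0, 0, 0], [0, 0, 0, 0, 0, 0]],
])

```text
time: 4.65
tool_pos: [442.3, 73.5, 277.1]
tool_rot: [[0.962, 0.272, 0.0], [0.272, -0.962, -0.0], [0.0, 0.0, -1.0]]
wrist_force: [0.9, 0.2, -0.2]
grip_width: 85.4
grasp_force: 0.0
```

Request:
carry_out([
  [[0, 0, 0, 0, 0, 0], [0, 0, 0, 0, 0, 0], [0, 0, 0, 0, 0, 0], [0, 0, 0, 0, 0, 0], [0, 0, 0, 0, 0, 0], [0, 0, 0, 0, 0, 0], [0, 0, 0, 0, 0, 0], [0, 0, 0, 0, 0, 0]],
], gripper=1, squeeze=60)

```text
time: 5.45
tool_pos: [442.4, 73.5, 277.5]
tool_rot: [[0.962, 0.272, 0.001], [0.272, -0.962, 0.0], [0.001, 0.0, -1.0]]
wrist_force: [-0.7, -0.4, 6.3]
grip_width: 45.1
grasp_force: 61.3
```

Request:
carry_out([
  [[0, 0, -0.2, 0, 0, 0], [0, 0, -0.3, 0, 0, 0], [0, 0, -0.3, 0, 0, 0], [0, 0, -0.4, 0, 0, 0], [0, 0, -0.4, 0, 0, 0], [0, 0, -0.4, 0, 0, 0], [0, 0, 0, 0, 0, 0], [0, 0, 0, 0, 0, 0]],
])

```text
time: 6.25
tool_pos: [441.9, 73.5, 356.9]
tool_rot: [[0.962, 0.272, 0.001], [0.272, -0.962, 0.0], [0.001, 0.0, -1.0]]
wrist_force: [-1.5, 0.4, -4.8]
grip_width: 45.1
grasp_force: 62.1
```

Run:
```python
from h import *
np.set_printoptions(suppress=True,precision=2)
s=state();print(s["time"],s["tool_pos"],s["wrist_force"],s["moment"],s["grip_width"])
for n in("scene","top","wrist"): cv2.imwrite(f"pics/{n}3.png",capture(n))
for q in("plate_grip","hole","foot","slot_mid","ledge","rack","screw"):
    a={n:lm(n,q) for n in("scene","top","wrist")}; print(q,a)
    o=[(n,a[n][0][1]) for n in("scene","top") if a[n]]
    if len(o)==2: print("  ",tri(o))
print(proj("wrist",(580,205,140)))
```

```text
6.25 [441.95  73.47 356.9 ] [-1.52  0.39 -4.8 ] [ 0.05  0.07 -0.01] 45.10538733996236
plate_grip {'scene': [(0.58, array([414.6, 175.1]))], 'top': [], 'wrist': [(0.9, array([318.2, 326.8])), (0.67, array([319.9, 236.7]))]}
hole {'scene': [(0.73, array([417. , 180.5]))], 'top': [], 'wrist': [(0.98, array([317.2, 312.9])), (0.39, array([386.5,  35.6]))]}
foot {'scene': [(0.69, array([411.8, 227. ])), (0.5, array([372.2, 326.1]))], 'top': [], 'wrist': [(0.68, array([316.9, 235.3])), (0.54, array([317. , 310.9]))]}
slot_mid {'scene': [(0.56, array([319.1, 208.3]))], 'top': [(0.86, array([349. , 212.2]))], 'wrist': []}
   (array([586.  , 208.6 , 143.46]), [0.7569730373243856, 0.7569730373243758])
ledge {'scene': [(0.77, array([317.4, 259.2])), (0.59, array([261.7, 369.9]))], 'top': [(0.62, array([347. , 220.9]))], 'wrist': [(0.68, array([212.6,  13.8]))]}
   (array([590.67, 205.19,  25.72]), [4.633891247998966, 4.633891247998837])
rack {'scene': [(0.65, array([309. , 278.1]))], 'top': [(0.83, array([316. , 229.8]))], 'wrist': [(0.93, array([163.6,  27.8]))]}
   (array([572.22, 263.84,  12.81]), [2.6227651852201346, 2.622765185220199])Traceback (most recent call last):
  File "<stdin>", line 6, in <module>
  File "h.py", line 24, in lm
    return [(round(float(x["score"]),2),(np.array(x["location"])[::-1]*[640,480]).round(1)) for x in spotter.landmark_of(n,q)[:3]]
                                                                                                     ~~~~~~~~~~~~~~~~~~~^^^^^
ValueError: it knows: bangle, clamp, drawplate, foot, hole, ledge, plate_grip, rack, red_pliers, slot_mid, tape, yellow_pliers
```

Request:
carry_out([
  [[0, -0.75, 0, 0, 0, 0], [0, -0.75, 0, 0, 0, 0], [0, -0.75, 0, 0, 0, 0], [0, 0, 0, 0, 0.97, 0], [0, 0, 0, 0, 0.97, 0], [0, 0, 0, 0, 0.97, 0], [0, 0, 0, 0, 0, 0], [0, 0, 0, 0, 0, 0]],
])

```text
time: 8.1
tool_pos: [417.4, 160.0, 356.6]
tool_rot: [[0.874, 0.272, 0.402], [0.247, -0.962, 0.114], [0.418, -0.0, -0.908]]
wrist_force: [-0.2, -0.7, -4.4]
grip_width: 45.2
grasp_force: 63.3
```

Run:
```python
from h import *
np.set_printoptions(suppress=True,precision=3)
s=state();print(s["time"],s["tool_pos"],s["tool_rot"],s["grip_width"])
im=capture("wrist"); cv2.imwrite("pics/w4.png",im)
c=camera_info("wrist"); np.save("w4.npy",np.r_[np.ravel(c["rvec"]),np.ravel(c["tvec"])])
for q in("hole","foot","plate_grip","slot_mid","ledge","rack"): print(q,lm("wrist",q))
print(proj("wrist",(585.5,208.6,140)))
p=proj("wrist",(585.5,208.6,110)).astype(int); y0=max(p[1]-130,0);x0=p[0]-150
print(x0,y0)
cv2.imwrite("pics/w4c.png",cv2.resize(im[y0:y0+220,x0:x0+290],None,fx=2.7,fy=2.7,interpolation=cv2.INTER_CUBIC))
```

```text
8.1 [417.392 160.005 356.562] [[ 0.874  0.272  0.402]
 [ 0.247 -0.962  0.114]
 [ 0.418 -0.    -0.908]] 45.16062264077786
hole [(0.58, array([317.5, 313.5]))]
foot [(0.84, array([317.4, 237.4]))]
plate_grip [(0.85, array([319.3, 326.3]))]
slot_mid [(0.46, array([316.8, 237. ]))]
ledge [(0.84, array([322.3, 188.6])), (0.47, array([462.4, 211.9]))]
rack [(0.85, array([265.8, 193.9]))]
[316.842 142.95 ]
166 28
```

View pics/w4c.png

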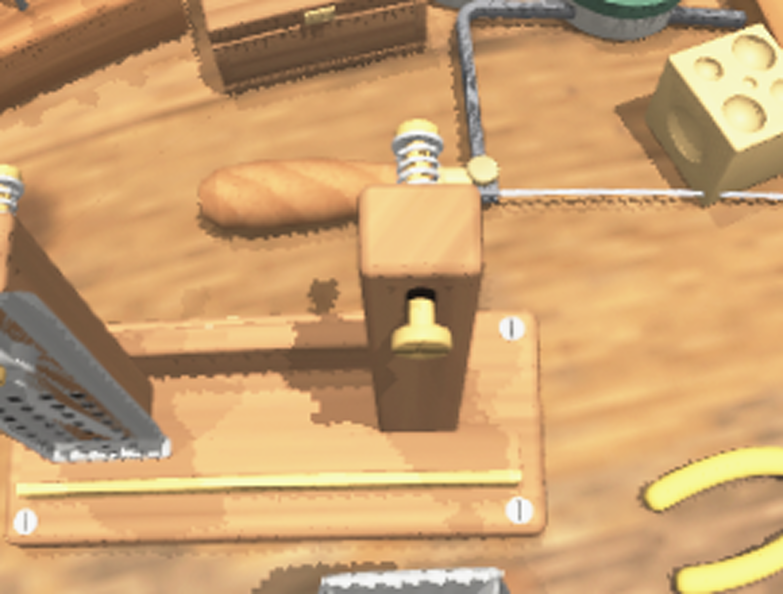

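The crop shows the empty upright, with the screw head centred at crop (421,340), the upright's front top edge at row 274 and its base at row 430. I'll fit the rack pose, the screw height and the plate in the hand.

```bash
cat > fit.py <<'E'
from h import *
from scipy.optimize import least_squares
np.set_printoptions(suppress=True,precision=2)
c4=lambda P:np.array(P,float)/2.7+[166,28]
pix=c4([(361,274),(481,274),(380,430),(457,430),(361,189),(480,188)])
obj=[(0,-41,160),(0,-69,160),(0,-41,23),(0,-69,23),(24,-41,160),(24,-69,160)]
def W(p,X):
    c,s=np.cos(p[2]),np.sin(p[2]); return np.array([p[0]+c*X[0]-s*X[1],p[1]+s*X[0]+c*X[1],X[2]+(p[3] if len(p)>3 else 0)])
f=lambda p:np.ravel([proj("wrist",W(p,X))-q for X,q in zip(obj,pix)])
E
python3 - <<'E'
from fit import *
for p0 in([571,260,.27],[571,260,.27,0]):
    a=least_squares(f,p0); p=a.x; print(p,np.degrees(p[2]),"res",a.fun.reshape(-1,2)); print("slot",W(p,(0,-55,140)),"ledge",W(p,(0,-55,23)))
    im=cv2.imread("pics/w4.png"); b,g,rr=[im[...,i].astype(int) for i in range(3)]
    for dz in range(-5,6):
        pts=[]
        for x in(-8,-12): pts+= [proj("wrist",W(p,(x,-55+7*np.cos(t),140+dz+7*np.sin(t)))) for t in np.linspace(0,6.28,40)]
        pts=np.array(pts); print(dz,"crop ext",(pts.min(0)-[166,28])*2.7,(pts.max(0)-[166,28])*2.7, end=" ")
        print("disc ctr",(proj("wrist",W(p,(-12,-55,140+dz)))-[166,28])*2.7)
# plate in tool frame
s=state();R=np.array(s["tool_rot"]);T=np.array(s["tool_pos"])
for nm,px,z in(("foot edge",c4((412,578)),269.5),("hole",(317.5,313.5),169.5),("grip",(319.3,326.3),159.5)):
    o,d=ray("wrist",px); o=R.T@(o-T); d=R.T@d; print(nm,o+d*(z-o[2])/d[2])
im=cv2.imread("pics/w4.png"); cv2.imwrite("pics/w4d.png",np.hstack([cv2.resize(im[128:168,300:342],None,fx=9,fy=9,interpolation=0),cv2.resize(im[220:360,250:390],(360,360))]))
E
```

```text
[571.16 258.38   0.28] 16.18738263362 res [[-1.31  1.  ]
 [ 1.73  0.82]
 [-0.9   2.  ]
 [ 0.25  1.82]
 [-0.86 -2.58]
 [ 0.86 -2.36]]
slot [586.49 205.56 140.  ] ledge [586.49 205.56  23.  ]
-5 crop ext [391.65 338.28] [450.37 373.2 ] disc ctr [421.04 364.03]
-4 crop ext [391.58 336.79] [450.53 371.91] disc ctr [421.08 362.68]
-3 crop ext [391.5 335.3] [450.69 370.62] disc ctr [421.12 361.32]
-2 crop ext [391.42 333.79] [450.86 369.32] disc ctr [421.16 359.94]
-1 crop ext [391.34 332.26] [451.02 368.01] disc ctr [421.2  358.56]
0 crop ext [391.26 330.73] [451.18 366.69] disc ctr [421.25 357.16]
1 crop ext [391.18 329.18] [451.35 365.36] disc ctr [421.29 355.75]
2 crop ext [391.1  327.62] [451.51 364.02] disc ctr [421.33 354.33]
3 crop ext [391.02 326.05] [451.68 362.66] disc ctr [421.37 352.9 ]
4 crop ext [390.93 324.47] [451.85 361.3 ] disc ctr [421.42 351.46]
5 crop ext [390.85 322.87] [452.02 359.93] disc ctr [421.46 350.01]
[576.67 259.81   0.28 -12.65] 16.16499414632545 res [[ 0.04  0.89]
 [ 0.31  0.73]
 [-0.31 -0.29]
 [-0.27 -0.45]
 [ 0.44 -0.72]
 [-0.42 -0.48]]
slot [591.98 206
[... 182 characters left out ...]
crop ext [393.03 331.77] [449.01 365.37] disc ctr [421.05 356.43]
-2 crop ext [392.96 330.33] [449.16 364.12] disc ctr [421.08 355.12]
-1 crop ext [392.89 328.88] [449.3  362.86] disc ctr [421.12 353.79]
0 crop ext [392.82 327.42] [449.45 361.59] disc ctr [421.16 352.45]
1 crop ext [392.75 325.94] [449.6  360.31] disc ctr [421.2  351.11]
2 crop ext [392.68 324.46] [449.75 359.03] disc ctr [421.24 349.75]
3 crop ext [392.61 322.97] [449.9  357.73] disc ctr [421.28 348.38]
4 crop ext [392.54 321.46] [450.06 356.42] disc ctr [421.32 347.  ]
5 crop ext [392.47 319.94] [450.21 355.1 ] disc ctr [421.36 345.62]
foot edge [  0.42   0.11 269.5 ]
hole [  1.28  -0.44 169.5 ]
grip [  0.91   0.3  159.5 ]
```

View pics/w4d.png

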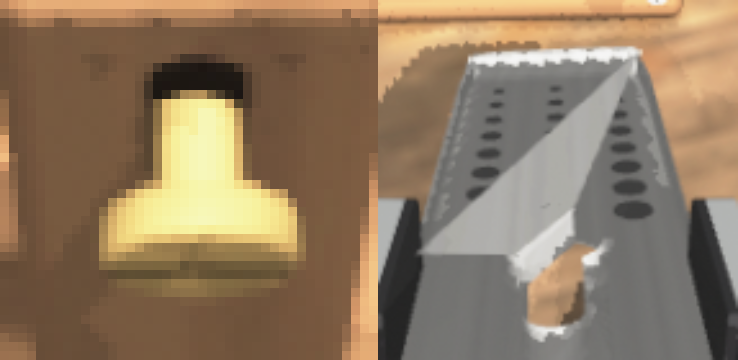

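The left half shows the head at wrist rows 148–161, with slot shadow above the shank. Height from this steep view is ambiguous to a few millimetres, so I'll take one lower, more frontal view.

Request:
carry_out([
  [[-0.91, 0, -0.42, 0, 0, 0], [-0.91, 0, -0.42, 0, 0, 0], [0, 0, 0, 0, 0.78, 0], [0, 0, 0, 0, 0.78, 0], [0, 0, 0, 0, 0.78, 0], [-0.62, 0, 0.62, 0, 0, 0], [-0.62, 0, 0.62, 0, 0, 0], [-0.62, 0, 0.62, 0, 0, 0], [0, 0, 0, 0, 0, 0], [0, 0, 0, 0, 0, 0]],
])

```text
time: 9.45
tool_pos: [341.4, 136.7, 348.3]
tool_rot: [[0.693, 0.294, 0.658], [0.197, -0.955, 0.22], [0.693, -0.023, -0.721]]
wrist_force: [0.5, -0.7, -4.0]
grip_width: 44.9
grasp_force: 63.7
```

Run:
```python
from h import *
np.set_printoptions(suppress=True,precision=3)
s=state();print(s["time"],s["tool_pos"],s["tool_rot"],s["grip_width"])
im=capture("wrist"); cv2.imwrite("pics/w5.png",im)
a=proj("wrist",(587,206,160)); b=proj("wrist",(587,206,23)); print(a,b,proj("wrist",(575,203,140)))
x0=int(a[0]-70); y0=max(int(a[1]-30),0); print(x0,y0,camera_info("wrist")["rvec"])
cv2.imwrite("pics/w5c.png",cv2.resize(im[y0:y0+148,x0:x0+150],None,fx=4,fy=4,interpolation=cv2.INTER_CUBIC))
```

```text
9.45 [341.392 136.745 348.312] [[ 0.693  0.294  0.658]
 [ 0.197 -0.955  0.22 ]
 [ 0.693 -0.023 -0.721]] 44.87180984614448
[332.214 158.347] [330.915 238.14 ] [331.444 186.455]
262 128 [ 2.205 -1.636  0.349]
```

View pics/w5c.png

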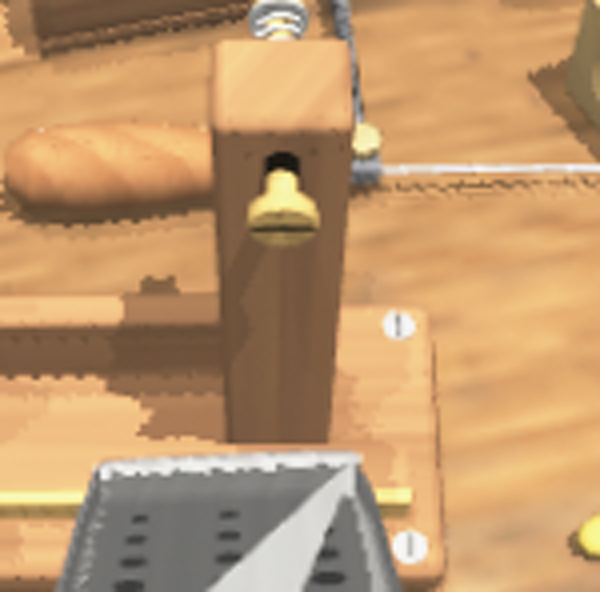

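The crop shows the head at about (284,218), the slot top at row 152, the upright's top edge at row 130 and its base at row 441. The arm could not descend further. I'll fit both views together.

```bash
cat > fit2.py <<'E'
from h import *
from scipy.optimize import least_squares
np.set_printoptions(suppress=True,precision=2)
c=camera_info("wrist"); v4=np.load("w4.npy"); v5=np.r_[np.ravel(c["rvec"]),np.ravel(c["tvec"])]
def pj(v,e,X):
    p=cv2.Rodrigues(e[:3])[0]@(cv2.Rodrigues(v[:3])[0]@X+v[3:])+e[3:]
    h=np.hypot(p[0],p[1]); k=np.arctan2(h,p[2])/h; return np.array([c["cx"]+c["fx"]*k*p[0],c["cy"]+c["fy"]*k*p[1]])
A=lambda x,y:np.array([x/2.7+166,y/2.7+28]); B=lambda x,y:np.array([x/4+262,y/4+128])
bv=1.5
obj=[(0,-41,160-bv),(0,-69,160-bv),(0,-41,23),(0,-69,23),(24-bv,-41,160),(24-bv,-69,160)]
M=[(v4,[A(361,274),A(481,274),A(380,430),A(457,430),A(361,189),A(480,188)],(311.2,148.1,333.6,160.9)),
   (v5,[B(216,131),B(351,131),B(228,440),B(330,443),B(216,41),B(352,41)],(262+249/4,128+193/4,262+319/4,128+246/4))]
th=np.linspace(0,2*np.pi,60)
def W(p,X):
    cc,s=np.cos(p[2]),np.sin(p[2]); return np.array([p[0]+cc*X[0]-s*X[1],p[1]+s*X[0]+cc*X[1],X[2]])
def f(p,full=False):
    out=[]; e=p[4:10]
    for v,P,h in M:
        out+=[ (pj(v,e,W(p,X))-q)/1.0 for X,q in zip(obj,P)]
        H=np.array([pj(v,e,W(p,(x,-55+7*np.cos(t),140+p[3]+7*np.sin(t)))) for x in(-8,-12) for t in th])
        out+=[H.min(0)-h[:2],H.max(0)-h[2:]]
    out=np.ravel(out)
    return out if full else np.r_[out,e[:3]/.012,e[3:]/2.0]
E
python3 - <<'E'
from fit2 import *
a=least_squares(f,[571,259,.28,0]+[0]*6); p=a.x
print(p); print(f(p,True).reshape(-1,2).T)
C=np.linalg.inv(a.jac.T@a.jac); print("sd",np.sqrt(np.diag(C))[:4])
print("slot",W(p,(0,-55,140)),"yaw",np.degrees(p[2]))
for (v,P,h),k in zip(M,(A,B)):
    print("shank entry",pj(v,p[4:],W(p,(0,-55,143+p[3]))),"slot top148",pj(v,p[4:],W(p,(0,-55,148))))
print("measured shank row",28+298.5/2.7,128+172/4,"slot top",134.4,128+152/4)
np.save("p.npy",p)
E
```

```text
[573.04 259.61   0.28   2.36  -0.     0.    -0.     0.05   0.63   3.98]
[[-0.65  1.23 -0.14  0.67 -0.39  0.64  0.02 -0.34 -1.24  1.15 -0.04  0.13
  -0.65  0.08 -0.34 -0.19]
 [ 0.83  0.58  0.39  0.2  -1.03 -0.88 -0.49  0.05  0.06  0.2   0.33 -0.3
  -0.22 -0.1  -0.25  0.62]]
sd [2.19 2.39 0.02 0.95]
slot [588.38 206.79 140.  ] yaw 16.197058729374152
shank entry [322.09 138.28] slot top148 [322.12 136.7 ]
shank entry [332.72 170.89] slot top148 [332.75 168.92]
measured shank row 138.55555555555554 171.0 slot top 134.4 166.0
```

Both views agree: the screw axis is at z≈142.4, the right upright's front is at about (588,207) and the rack yaw is 16.2°. I'll unpitch the tool and read the pose.

Request:
carry_out([
  [[0, 0, 0, 0, -0.85, 0], [0, 0, 0, 0, -0.85, 0], [0, 0, 0, 0, -0.85, 0], [0, 0, 0, 0, -0.85, 0], [0, 0, 0, 0, -0.85, 0], [0, 0, 0, 0, -0.85, 0], [0, 0, 0, 0, 0, 0], [0, 0, 0, 0, 0, 0]],
])

```text
time: 10.3
tool_pos: [341.6, 139.8, 348.8]
tool_rot: [[0.938, 0.316, 0.14], [0.305, -0.948, 0.093], [0.162, -0.045, -0.986]]
wrist_force: [-0.0, 0.3, -3.9]
grip_width: 44.8
grasp_force: 63.7
```

```bash
cat > go.py <<'E'
from h import *
from scipy.spatial.transform import Rotation as Ro
np.set_printoptions(suppress=True,precision=3)
Y=np.radians(16.2); U=np.array([np.cos(Y),np.sin(Y),0]);V=np.array([-np.sin(Y),np.cos(Y),0])
def loc():
    s=state(); T=np.array(s["tool_pos"]); return s,np.array([T@U,T@V,T[2]]),np.array(s["tool_rot"])
def go(u,v,z):
    s,L,R=loc(); Rt=np.c_[U,-V,[0,0,-1]]
    w=Ro.from_matrix(R.T@Rt).as_rotvec(); d=R.T@(np.array([u-L[0]])*U+(v-L[1])*V+np.array([0,0,z-L[2]]))
    print("t",s["time"],"loc",L,"shift shares",d/40,"turn shares",w/.15)
E
python3 -c "
from go import *
go(585,34.4,312)"
```

```text
t 10.3 loc [367.059  38.969 348.757] shift shares [5.221 0.365 1.775] turn shares [-0.318 -1.081  0.233]
```

Request:
carry_out([
  [[0.8, 0, 0.1, 0, 0, 0], [0.8, 0, 0.1, 0, 0, 0], [0, 0, 0, -0.16, -0.54, 0.12], [0, 0, 0, -0.16, -0.54, 0.11], [0, 0, 0, 0, 0, 0], [0, 0, 0, 0, 0, 0]],
])

```text
time: 10.9
tool_pos: [402.5, 160.2, 350.8]
tool_rot: [[0.96, 0.281, -0.0], [0.281, -0.96, 0.002], [0.0, -0.002, -1.0]]
wrist_force: [-0.1, 0.1, -3.5]
grip_width: 45.0
grasp_force: 63.8
```

```bash
python3 -c "
from go import *
go(585,34.4,312)"
```

```text
t 10.9 loc [431.23   41.552 350.805] shift shares [3.844 0.187 0.971] turn shares [-0.012 -0.002  0.011]
```

Request:
carry_out([
  [[0.64, 0.03, 0.16, 0, 0, 0], [0.64, 0.03, 0.16, 0, 0, 0], [0.64, 0.03, 0.16, 0, 0, 0], [0.64, 0.03, 0.16, 0, 0, 0], [0.64, 0.03, 0.16, 0, 0, 0], [0.64, 0.04, 0.17, 0, 0, 0], [0, 0, 0, 0, 0, 0], [0, 0, 0, 0, 0, 0]],
])

```text
time: 11.7
tool_pos: [551.8, 195.9, 311.0]
tool_rot: [[0.96, 0.28, -0.003], [0.28, -0.96, 0.001], [-0.003, -0.002, -1.0]]
wrist_force: [-0.6, -0.8, -4.9]
grip_width: 45.0
grasp_force: 63.8
```

Run:
```python
from go import *
go(605,34.4,312)
s=state(); print(s["wrist_force"],s["moment"])
im=capture("scene"); cv2.imwrite("pics/s6.png",im); cv2.imwrite("pics/s6c.png",cv2.resize(im[160:320,240:360],None,fx=3.7,fy=3.7,interpolation=cv2.INTER_CUBIC))
capture("top")
for q in("hole","foot","plate_grip"):
    for n in("scene","top"): print(q,n,lm(n,q))
print("screw px",proj("scene",585.2*U/1+0) if 0 else proj("scene",(622.7-12)*U+34.4*V+np.array([0,0,142.4])))
```

```text
t 11.7 loc [584.523  34.14  310.982] shift shares [ 0.512 -0.006 -0.027] turn shares [-0.012  0.018  0.01 ]
[-0.623 -0.781 -4.868] [0.045 0.048 0.009]
hole scene [(0.65, array([339.2, 211.2])), (0.56, array([321.4, 210.2]))]
hole top []
foot scene [(0.81, array([334.9, 255.6]))]
foot top []
plate_grip scene [(0.63, array([338.2, 205.8]))]
plate_grip top [(0.38, array([339.4, 315.6]))]
screw px [324.679 208.938]
```

Request:
carry_out([
  [[0.2, -0.01, -0.02, 0, 0, 0], [0.2, 0, 0, 0, 0, 0], [0.05, 0, 0, 0, 0, 0], [0, 0, 0, 0, 0, 0]],
])

```text
time: 12.5
tool_pos: [569.5, 201.5, 311.9]
tool_rot: [[0.96, 0.28, -0.004], [0.28, -0.96, 0.0], [-0.004, -0.001, -1.0]]
wrist_force: [-0.8, -0.9, -3.5]
grip_width: 44.7
grasp_force: 63.8
```

Request:
carry_out([
  [[0.025, 0, 0, 0, 0, 0], [0.025, 0, 0, 0, 0, 0], [0, 0, 0, 0, 0, 0]],
])

```text
time: 12.8
tool_pos: [571.0, 202.0, 312.1]
tool_rot: [[0.96, 0.28, -0.004], [0.28, -0.96, 0.0], [-0.004, -0.001, -1.0]]
wrist_force: [-0.9, 0.5, -3.4]
grip_width: 44.8
grasp_force: 63.8
```

Request:
carry_out([
  [[0.025, 0, 0, 0, 0, 0], [0, 0, 0, 0, 0, 0]],
])

```text
time: 13.0
tool_pos: [572.0, 202.3, 312.1]
tool_rot: [[0.96, 0.28, -0.004], [0.28, -0.96, 0.0], [-0.004, -0.001, -1.0]]
wrist_force: [0.1, -0.4, -3.9]
grip_width: 44.9
grasp_force: 63.8
```

Request:
carry_out([
  [[0.025, 0, 0, 0, 0, 0], [0, 0, 0, 0, 0, 0]],
])

```text
time: 13.2
tool_pos: [573.0, 202.5, 312.1]
tool_rot: [[0.96, 0.28, -0.004], [0.28, -0.96, 0.0], [-0.004, -0.001, -1.0]]
wrist_force: [-0.4, -0.4, -3.8]
grip_width: 44.9
grasp_force: 63.8
```

Request:
carry_out([
  [[0.025, 0, 0, 0, 0, 0], [0, 0, 0, 0, 0, 0]],
])

```text
time: 13.4
tool_pos: [574.0, 202.8, 312.1]
tool_rot: [[0.96, 0.28, -0.004], [0.28, -0.96, 0.0], [-0.004, -0.001, -1.0]]
wrist_force: [0.1, 0.1, -3.8]
grip_width: 45.1
grasp_force: 63.8
```

Request:
carry_out([
  [[0.025, 0, 0, 0, 0, 0], [0, 0, 0, 0, 0, 0]],
])

```text
time: 13.6
tool_pos: [574.9, 203.1, 312.0]
tool_rot: [[0.96, 0.28, -0.004], [0.28, -0.96, 0.0], [-0.004, -0.001, -1.0]]
wrist_force: [-0.7, -0.1, -4.0]
grip_width: 44.9
grasp_force: 63.8
```

u is about 608.7 with no contact; continuing.

Request:
carry_out([
  [[0.025, 0, 0, 0, 0, 0], [0, 0, 0, 0, 0, 0]],
])

```text
time: 13.8
tool_pos: [575.9, 203.4, 312.1]
tool_rot: [[0.96, 0.28, -0.004], [0.28, -0.96, 0.0], [-0.004, -0.001, -1.0]]
wrist_force: [-0.1, -0.0, -3.4]
grip_width: 44.9
grasp_force: 63.8
```

Request:
carry_out([
  [[0.025, 0, 0, 0, 0, 0], [0, 0, 0, 0, 0, 0]],
])

```text
time: 14.0
tool_pos: [576.8, 203.7, 312.0]
tool_rot: [[0.96, 0.28, -0.004], [0.28, -0.96, 0.0], [-0.004, -0.001, -1.0]]
wrist_force: [0.3, 0.4, -3.4]
grip_width: 44.8
grasp_force: 63.8
```

Request:
carry_out([
  [[0.025, 0, 0, 0, 0, 0], [0, 0, 0, 0, 0, 0]],
])

```text
time: 14.2
tool_pos: [577.8, 203.9, 312.0]
tool_rot: [[0.96, 0.28, -0.004], [0.28, -0.96, 0.0], [-0.004, -0.001, -1.0]]
wrist_force: [-0.1, -0.1, -4.7]
grip_width: 44.9
grasp_force: 63.8
```

Request:
carry_out([
  [[0.025, 0, 0, 0, 0, 0], [0, 0, 0, 0, 0, 0]],
])

```text
time: 14.4
tool_pos: [578.8, 204.2, 312.0]
tool_rot: [[0.96, 0.28, -0.004], [0.28, -0.96, 0.0], [-0.004, -0.001, -1.0]]
wrist_force: [0.1, -0.4, -3.4]
grip_width: 44.7
grasp_force: 63.8
```

Request:
carry_out([
  [[0.025, 0, 0, 0, 0, 0], [0, 0, 0, 0, 0, 0]],
])

```text
time: 14.6
tool_pos: [579.7, 204.5, 312.1]
tool_rot: [[0.96, 0.28, -0.004], [0.28, -0.96, 0.0], [-0.004, -0.001, -1.0]]
wrist_force: [-0.6, -0.4, -4.5]
grip_width: 44.6
grasp_force: 63.8
```

Request:
carry_out([
  [[0.025, 0, 0, 0, 0, 0], [0, 0, 0, 0, 0, 0]],
])

```text
time: 14.8
tool_pos: [580.7, 204.8, 312.0]
tool_rot: [[0.96, 0.28, -0.004], [0.28, -0.96, 0.0], [-0.004, -0.001, -1.0]]
wrist_force: [0.0, -0.2, -3.3]
grip_width: 44.9
grasp_force: 63.8
```

Request:
carry_out([
  [[0.025, 0, 0, 0, 0, 0], [0, 0, 0, 0, 0, 0]],
])

```text
time: 15.0
tool_pos: [581.7, 205.1, 312.0]
tool_rot: [[0.96, 0.28, -0.004], [0.28, -0.96, 0.0], [-0.004, -0.001, -1.0]]
wrist_force: [-0.4, -1.1, -3.8]
grip_width: 45.0
grasp_force: 63.8
```

Request:
carry_out([
  [[0.02, 0, 0, 0, 0, 0], [0, 0, 0, 0, 0, 0]],
])

```text
time: 15.2
tool_pos: [582.4, 205.3, 312.0]
tool_rot: [[0.96, 0.28, -0.004], [0.28, -0.96, 0.0], [-0.004, -0.001, -1.0]]
wrist_force: [0.1, 1.2, -3.8]
grip_width: 44.7
grasp_force: 63.8
```

Request:
carry_out([
  [[0.02, 0, 0, 0, 0, 0], [0, 0, 0, 0, 0, 0]],
])

```text
time: 15.4
tool_pos: [582.9, 205.5, 311.9]
tool_rot: [[0.96, 0.28, -0.005], [0.28, -0.96, -0.0], [-0.005, -0.001, -1.0]]
wrist_force: [-2.8, -0.8, -2.6]
grip_width: 44.7
grasp_force: 64.0
```

Request:
carry_out([
  [[0.02, 0, 0, 0, 0, 0], [0, 0, 0, 0, 0, 0]],
])

```text
time: 15.6
tool_pos: [583.3, 205.6, 311.9]
tool_rot: [[0.96, 0.28, -0.007], [0.28, -0.96, -0.001], [-0.007, -0.001, -1.0]]
wrist_force: [-7.5, -2.9, 0.8]
grip_width: 44.9
grasp_force: 64.3
```

Run:
```python
from go import *
go(617,34.4,312); s=state(); m=np.array(s["moment"]); F=np.array(s["wrist_force"]); print(F@U,F@V,F[2],"moment u,v,z",m@U,m@V,m[2])
```

```text
t 15.6 loc [617.519  34.694 311.878] shift shares [-0.013  0.007 -0.003] turn shares [-0.009  0.047  0.009]
-7.999687603465887 -0.6939068143234933 0.8127516747105292 moment u,v,z -0.1447188808484379 1.250199285802312 -0.10629972417532314
```

The contact is near the upright's top edge, so the plate leans about 1° with its foot off the upright. I'll back off slightly, pitch by 0.016 rad and re-touch.

Request:
carry_out([
  [[-0.09, 0, 0, 0, 0, 0], [0, 0, 0, 0, 0.12, 0], [0, 0, 0, 0, 0, 0], [0, 0, 0, 0, 0, 0]],
])

```text
time: 16.0
tool_pos: [580.2, 204.7, 311.9]
tool_rot: [[0.96, 0.28, 0.012], [0.28, -0.96, 0.005], [0.013, -0.001, -1.0]]
wrist_force: [-4.1, -0.8, -2.8]
grip_width: 44.8
grasp_force: 63.9
```

Request:
carry_out([
  [[0.015, 0, 0, 0, 0, 0], [0, 0, 0, 0, 0, 0]],
])

```text
time: 16.2
tool_pos: [580.5, 204.8, 311.9]
tool_rot: [[0.96, 0.28, 0.01], [0.28, -0.96, 0.005], [0.011, -0.001, -1.0]]
wrist_force: [-8.5, -3.1, 0.2]
grip_width: 45.1
grasp_force: 64.4
```

```bash
cat > m.py <<'E'
from go import *
go(617,34.4,312); s=state(); m=np.array(s["moment"]); F=np.array(s["wrist_force"]); print("F uvz",F@U,F@V,F[2],"M uvz",m@U,m@V,m[2])
E
python3 m.py
```

```text
t 16.2 loc [614.607  34.689 311.877] shift shares [ 0.06   0.007 -0.002] turn shares [-0.01  -0.076  0.009]
F uvz -8.995963246022606 -0.6556022057281448 0.1953535422639157 M uvz -0.0950513662717358 1.378485035369611 -0.12761098829462564
```

Request:
carry_out([
  [[-0.07, 0, 0, 0, 0, 0], [0, 0, 0, 0, 0.12, 0], [0, 0, 0, 0, 0, 0], [0, 0, 0, 0, 0, 0]],
])

```text
time: 16.6
tool_pos: [577.8, 204.0, 311.8]
tool_rot: [[0.96, 0.28, 0.028], [0.28, -0.96, 0.01], [0.03, -0.001, -1.0]]
wrist_force: [-7.4, -1.2, -0.1]
grip_width: 44.8
grasp_force: 64.2
```

```bash
python3 m.py
```

```text
t 16.6 loc [611.731  34.705 311.793] shift shares [ 0.132  0.008 -0.001] turn shares [-0.01  -0.2    0.009]
F uvz -7.447386747499477 0.9052078279194129 -0.13509841430013342 M uvz -0.05744290643902756 1.5494887814023792 -0.09140150092001463
```

The pressure centre has now shifted down, so the plate lies flat with the foot touching. I'll relax the pitch a little and start drawing down.

Request:
carry_out([
  [[0.01, 0, 0, 0, -0.04, 0], [0, 0, 0.05, 0, 0, 0], [0, 0, 0.05, 0, 0, 0], [0, 0, 0, 0, 0, 0]],
])

```text
time: 17.0
tool_pos: [578.5, 204.2, 307.8]
tool_rot: [[0.96, 0.28, 0.024], [0.28, -0.96, 0.008], [0.025, -0.001, -1.0]]
wrist_force: [-4.3, -2.1, -2.1]
grip_width: 45.0
grasp_force: 64.1
```

```bash
python3 m.py
```

```text
t 17.0 loc [612.522  34.686 307.797] shift shares [ 0.115  0.007 -0.102] turn shares [-0.01  -0.166  0.009]
F uvz -4.725994979570437 -0.7784969837653545 -2.0719834987497436 M uvz -0.05196046509687293 1.1276377021944286 -0.09196453099037527
```

Request:
carry_out([
  [[0, 0, 0.05, 0, 0, 0], [0, 0, 0.025, 0, 0, 0], [0, 0, 0, 0, 0, 0]],
])

```text
time: 17.3
tool_pos: [578.6, 204.2, 305.8]
tool_rot: [[0.96, 0.28, 0.024], [0.28, -0.96, 0.008], [0.025, -0.001, -1.0]]
wrist_force: [-9.8, -3.6, 8.0]
grip_width: 45.0
grasp_force: 65.1
```

Request:
carry_out([
  [[0, 0, 0.05, 0, 0, 0], [0, 0, 0, 0, 0, 0]],
])

```text
time: 17.5
tool_pos: [578.6, 204.1, 303.9]
tool_rot: [[0.96, 0.28, 0.024], [0.28, -0.96, 0.008], [0.025, -0.001, -1.0]]
wrist_force: [-10.1, -3.8, 8.6]
grip_width: 44.8
grasp_force: 65.2
```

Request:
carry_out([
  [[0, 0, 0.05, 0, 0, 0], [0, 0, 0, 0, 0, 0]],
])

```text
time: 17.7
tool_pos: [578.6, 204.2, 301.6]
tool_rot: [[0.96, 0.28, 0.024], [0.28, -0.96, 0.008], [0.025, -0.001, -1.0]]
wrist_force: [-9.7, -1.9, 5.2]
grip_width: 44.8
grasp_force: 64.9
```

```bash
python3 m.py
```

```text
t 17.7 loc [612.586  34.691 301.632] shift shares [ 0.117  0.007 -0.256] turn shares [-0.01  -0.166  0.008]
F uvz -9.83226774474104 0.8388330874409183 5.21639572603599 M uvz -0.10454817648267986 1.723158553568316 -0.23860099404683255
```

Request:
carry_out([
  [[0, 0, 0.05, 0, 0, 0], [0, 0, 0, 0, 0, 0]],
])

```text
time: 17.9
tool_pos: [578.6, 204.2, 299.8]
tool_rot: [[0.96, 0.28, 0.023], [0.28, -0.96, 0.008], [0.025, -0.001, -1.0]]
wrist_force: [-10.3, -3.2, 7.8]
grip_width: 44.8
grasp_force: 65.1
```

Request:
carry_out([
  [[0, 0, 0.05, 0, 0, 0], [0, 0, 0, 0, 0, 0]],
])

```text
time: 18.1
tool_pos: [578.6, 204.2, 298.0]
tool_rot: [[0.96, 0.28, 0.023], [0.28, -0.96, 0.008], [0.025, -0.001, -1.0]]
wrist_force: [-12.5, -3.0, 11.2]
grip_width: 44.9
grasp_force: 65.6
```

Request:
carry_out([
  [[0, 0, 0.04, 0, 0, 0], [0, 0, 0, 0, 0, 0]],
])

```text
time: 18.3
tool_pos: [578.7, 204.2, 296.6]
tool_rot: [[0.96, 0.28, 0.023], [0.28, -0.96, 0.008], [0.025, -0.001, -1.0]]
wrist_force: [-13.2, -5.0, 12.1]
grip_width: 44.7
grasp_force: 65.7
```

```bash
python3 m.py
```

```text
t 18.3 loc [612.656  34.677 296.562] shift shares [ 0.118  0.006 -0.383] turn shares [-0.009 -0.165  0.007]
F uvz -14.070490524716217 -1.1369915611296362 12.083791717357736 M uvz -0.2909392799364577 2.32073756991442 -0.3447996916822708
```

Request:
carry_out([
  [[-0.01, 0, 0.03, 0, 0, 0], [0, 0, 0, 0, 0, 0]],
])

```text
time: 18.5
tool_pos: [578.5, 204.2, 295.5]
tool_rot: [[0.96, 0.28, 0.024], [0.28, -0.96, 0.009], [0.026, -0.001, -1.0]]
wrist_force: [-11.3, -3.8, 13.6]
grip_width: 45.0
grasp_force: 65.7
```

Request:
carry_out([
  [[-0.005, 0, 0.025, 0, 0, 0], [0, 0, 0, 0, 0, 0]],
])

```text
time: 18.7
tool_pos: [578.4, 204.1, 294.6]
tool_rot: [[0.96, 0.28, 0.025], [0.28, -0.96, 0.009], [0.026, -0.001, -1.0]]
wrist_force: [-10.8, -3.2, 11.4]
grip_width: 45.1
grasp_force: 65.7
```

Request:
carry_out([
  [[0, 0, 0.025, 0, 0, 0], [0, 0, 0, 0, 0, 0]],
])

```text
time: 18.9
tool_pos: [578.4, 204.2, 293.6]
tool_rot: [[0.96, 0.28, 0.025], [0.28, -0.96, 0.009], [0.026, -0.001, -1.0]]
wrist_force: [-10.6, -4.4, 13.0]
grip_width: 44.6
grasp_force: 65.7
```

```bash
python3 m.py
```

```text
t 18.9 loc [612.418  34.68  293.584] shift shares [ 0.126  0.006 -0.457] turn shares [-0.01  -0.174  0.007]
F uvz -11.397196705860937 -1.2499087783412015 13.031106788615398 M uvz -0.24031004224382027 2.0205622462402824 -0.30241534599885495
```

Request:
carry_out([
  [[0, 0, 0.02, 0, 0, 0], [0, 0, 0, 0, 0, 0]],
])

```text
time: 19.1
tool_pos: [578.4, 204.2, 292.8]
tool_rot: [[0.96, 0.28, 0.025], [0.28, -0.96, 0.009], [0.026, -0.001, -1.0]]
wrist_force: [-11.1, -3.6, 12.7]
grip_width: 45.2
grasp_force: 65.7
```

Request:
carry_out([
  [[0, 0, 0.02, 0, 0, 0], [0, 0, 0, 0, 0, 0]],
])

```text
time: 19.3
tool_pos: [578.5, 204.2, 292.5]
tool_rot: [[0.96, 0.28, 0.025], [0.28, -0.96, 0.009], [0.026, -0.001, -1.0]]
wrist_force: [-13.4, -5.1, 17.7]
grip_width: 44.9
grasp_force: 66.1
```

Request:
carry_out([
  [[0, 0, 0.015, 0, 0, 0], [0, 0, 0, 0, 0, 0]],
])

```text
time: 19.5
tool_pos: [578.5, 204.2, 292.4]
tool_rot: [[0.96, 0.28, 0.025], [0.28, -0.96, 0.009], [0.026, -0.001, -1.0]]
wrist_force: [-15.8, -5.5, 22.6]
grip_width: 45.0
grasp_force: 66.7
```

The plate stopped at z=292.4 against a predicted 292.5, with rising force, so the foot is home. I'll ease off and release.

Request:
carry_out([
  [[-0.02, 0, 0, 0, 0, 0], [0, 0, 0, 0, 0, 0]],
])

```text
time: 19.7
tool_pos: [578.1, 204.1, 292.5]
tool_rot: [[0.96, 0.28, 0.027], [0.28, -0.96, 0.009], [0.028, -0.001, -1.0]]
wrist_force: [-11.2, -3.9, 19.5]
grip_width: 45.1
grasp_force: 66.2
```

Request:
carry_out([
  [[0, 0, 0, 0, 0, 0], [0, 0, 0, 0, 0, 0], [0, 0, 0, 0, 0, 0], [0, 0, 0, 0, 0, 0], [0, 0, 0, 0, 0, 0], [0, 0, 0, 0, 0, 0], [0, 0, 0, 0, 0, 0]],
], gripper=-1)

```text
time: 20.4
tool_pos: [577.9, 204.0, 289.9]
tool_rot: [[0.96, 0.28, 0.024], [0.28, -0.96, 0.009], [0.026, -0.001, -1.0]]
wrist_force: [0.3, -0.1, -0.1]
grip_width: 85.5
grasp_force: 0.0
```

Request:
carry_out([
  [[0, 0, -0.3, 0, 0, 0], [0, 0, -0.6, 0, 0, 0], [0, 0, -0.8, 0, 0, 0], [0, 0, -0.8, 0, 0, 0], [-0.8, 0, 0, 0, 0, 0], [-0.8, 0, 0, 0, 0, 0], [-0.8, 0, 0, 0, 0.5, 0], [-0.8, 0, 0, 0, 0.8, 0], [0, 0, 0, 0, 0.8, 0], [0, 0, 0, 0, 0, 0]],
])

```text
time: 21.4
tool_pos: [452.0, 167.2, 385.4]
tool_rot: [[0.904, 0.28, 0.323], [0.263, -0.96, 0.096], [0.337, -0.001, -0.941]]
wrist_force: [-0.4, -0.0, 0.8]
grip_width: 85.9
grasp_force: 0.0
```

Run:
```python
from go import *
go(617,34.4,312); print(state()["wrist_force"])
im=capture("wrist"); cv2.imwrite("pics/w7.png",im)
p=proj("wrist",622*U+34.4*V+np.array([0,0,90])).astype(int); x0=max(p[0]-90,0);y0=max(p[1]-75,0); print(p,x0,y0)
cv2.imwrite("pics/w7c.png",cv2.resize(im[y0:y0+160,x0:x0+190],None,fx=3.7,fy=3.7,interpolation=cv2.INTER_CUBIC))
```

```text
t 21.4 loc [480.681  34.419 385.394] shift shares [2.589 0.008 2.877] turn shares [-0.011 -2.294  0.008]
[-0.363 -0.015  0.763]
[319 180] 229 105
```

View pics/w7c.png

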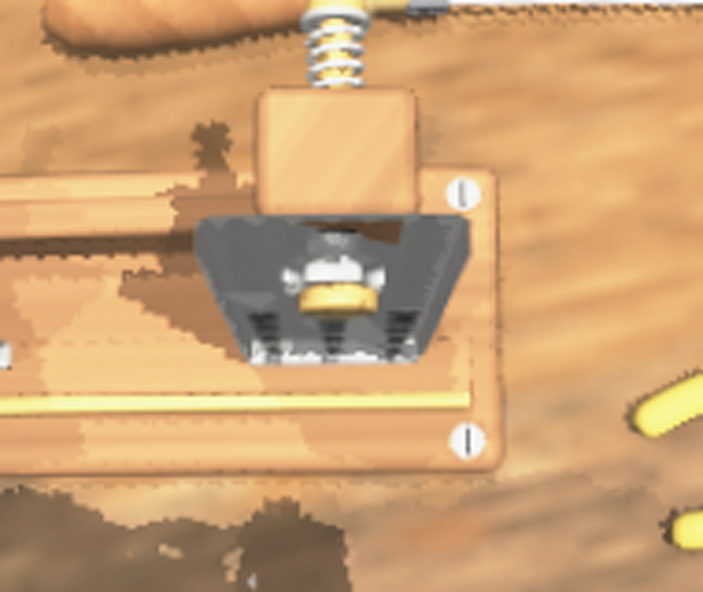

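The final view shows the plate flat and level against the upright, at crop (332,290). The head is over the lip, the foot is behind the toe strip, and the arm is clear.

```bash
python3 -c "
from cell import order
print(order.hand_in())"
```

```text
the job is handed in; nothing more can be done
None
```

I hung the drawplate on the right-hand upright, let go of it and handed the job in at about 21 s. The last picture showed it flat against the upright, with the screw head over the lip and the foot behind the toe strip. The verdict has not been reported.

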